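# Lay the tall mould down on its draining rest

## Robot

A 6-joint arm with a two-finger parallel gripper is mounted at the origin on a cart in front of the work surface, level with it; the furniture and walls round the work are solid. World frame = base frame: x ahead of the robot, y to its left, z up, the work surface at z = 0. Lengths are in mm, angles in degrees, forces in N, time in s.
With the tool pointing down it reaches from about 350 to 850 mm from the base axis. Payload 8.1 kg.
Tool frame: the origin (TCP) lies midway between the tips of the shut fingers; the grasp point (between the pads) lies 19 mm behind it; z points along the fingers, y is the line along which they close (so a half turn about z gives the same grasp; the last joint's range is limited). The gripper opens to 85 mm and grips with 20 to 120 N. Pads are 22 mm wide; open, the fingers measure 114 mm over their backs; the gripper's body (76 mm by 85 mm) begins 54 mm behind the grasp point. The pads swing forward as they close: fully open they stand 13 mm farther back than shut.
Start: joints at [61.054, 7.471, 85.268, -0, 87.261, -4.893], TCP at [244.526, 547.916, 231.292] pointing down, gripper open.
Joint ranges: [-169.43, 169.43], [-51.17, 129.36], [1.28, 143.12], [-76.62, 256.62], [0, 156.53], [-152.29, 152.29]. Speed limits (degrees/s): [136.94, 136.94, 159.86, 180, 180, 180].

## Interface

Orientations are given as [roll, pitch, yaw] about the fixed x, y, z axes, in that order (R = Rz(yaw) Ry(pitch) Rx(roll)).
In Python, from bench import r gives the robot as it stands. The module is installed in compiled form; this text tells all that it offers.
- The arm moves only by the tool jog_arm, never from a script. Its argument "rows" is a list of rows, each a list of 2 entries, a list of its own where there are three numbers: the shift along the tool's x, y, z in mm, then the turn, a rotation vector about the tool's x, y, z in rad. A call has 1 to 10 rows; each row is the pose to reach, as a shift and turn from the pose commanded when the call began, along the tool's axes at that moment; what a row does not reach only later rows make up. A row lasts 1/10 s, in which the tool goes at most 50 mm and 8.59 degrees, less where a joint would pass 70% of its speed; a pose out of reach is approached as far as the arm can. A call with a gripper value outside its range is refused whole. "grip" is the finger opening in mm, from 0 to 85.4, set as the call begins (left out, the last holds). The fingers move at their own pace and stop on an object; "force" is the grip in N (left out, the last holds). Time passes only in rows, so rows that repeat a pose let the fingers close. It gives the time, the measured TCP pose, the force, the opening and the grip force at its end, in the units of the state.
- r.sense(): the state, without advancing time (a new reading comes with each control period).
- r.snapshot(name): name is "scene" or "top"; returns (picture, depth): 420x560x3 uint8, blue, green, red; 420x560 float32, mm along the optical axis (not along the pixel's ray), 0 where there is no reading.
- r.camera_params(name): a dict with "fx", "fy", "cx", "cy" (pixels), "pose" (4x4, takes a point from camera to world coordinates). Camera axes: x right, y down, z forward; pixel columns grow to the right and rows downward; lengths in mm; the calibration is good to about 2 mm. A picture is of the moment at which its call begins. camera_params takes no time and is no camera call.
- r.hand_in(): hands the job in; it is judged then, once.
The state is a dict: "time": time; "joint_pos": joint angles; "qd": joint speeds; "joint_efforts": joint torques, N m; "tool_pos": TCP position; "tcp_rot": TCP orientation; "ft_force": force on the tool from outside, world axes, zero at the start; "wrist_torque": the same for the moment, N m; "finger_gap": finger opening in mm; "grip_force": force on a finger pad.
Only numpy, scipy, OpenCV 4.12 (cv2) and the standard library are available. Lean on these libraries where they do the work, as an engineer would, in place of code of your own. Each camera call takes 0.05 s, during which the arm holds its last target. There are 200 camera calls.

## Task

Tip the tall standing aluminium mould over onto its side with your fingers, over the stop edge of the draining rest in front of its foot, so that it ends lying on the rest between the two wire rails with its open mouth toward the lip at the far end. Guide it all the way down so that it lands gently instead of falling. Only push and steady it: do not grip, lift or carry it, and leave the other things on the bench alone.

Things in the scene. Friction and masses are not known exactly. Their poses are not given: they have to be found in the camera images.
- mould: Tall aluminium column mould, open at the top, empty, square-cornered, 0.28 to 0.42 kg, standing on the bench with its foot up to 7 mm from the rest's stop edge. 70 mm deep along the rest, 80 mm wide across it, 170 mm high, walls 4 mm. Origin at the centre of its underside, z toward the mouth, x toward the rest. It balances at about 24 degrees of lean; beyond that it falls unless held back at the rim, and its foot may slip back.
- mould_mouth (a point): Centre of the mould's open mouth, level with its rim, 170 mm above the centre of its underside.
- rest: Draining rest, fixed: grey board 194 x 112 x 8 mm. Origin at bench height in the middle of its short edge next to the mould (the stop edge); x runs along the board away from the standing mould (the way to tip), y across, z up. Two 6 mm steel wire rails from x = 35 to 165 mm at y = -52 and +52 mm, tops 23 mm above the bench. A lip at x = 183 to 191 mm, top 20 mm above the bench.
- jar: Small pigment jar with a white lid, 47 mm wide, 54 mm high, loose behind the rest; origin at the centre of its underside. To be left alone.
- dropper: Small dropper bottle with a white cap, 31 mm wide, 62 mm high, loose beside the hotplate; origin at the centre of its underside. To be left alone.
- block: Cast block, 36 x 58 x 25 mm, loose beside the rest; origin at the centre of its underside. To be left alone.
- small_beaker: Small beaker, 52 mm wide, 70 mm high, loose to the right; origin at the centre of its underside. To be left alone.

How it is judged (in metres and radians):
On the way:
1. the mould leans well over, past its balance, toward the rest, with the fingers touching it (angle between mould's own z axis and vertical between 0.7 and 1.45 rad and angle between the z axis of mould and the x axis of rest, either way round below 1 rad and contact force between the fingers and mould above 0.03 N), for 0.1 s.
At the end, for the whole second after the job is handed in: The mould lies at rest on its side (axis within about 7 degrees of level and 11 degrees of the board's length), its axis within 15 mm of the board's middle line, its foot no more than 50 mm behind or 35 mm past the board's near edge and its mouth toward the lip (angle between mould's own z axis and vertical between 1.45 and 1.72 rad and angle between the z axis of mould and the x axis of rest, either way round below 0.2 rad and x of mould in the frame of rest between -0.05 and 0.035 m and y of mould in the frame of rest between -0.015 and 0.015 m and x of mould_mouth in the frame of rest above 0.11 m and y of mould_mouth in the frame of rest between -0.015 and 0.015 m and height (world z) of mould_mouth below 0.06 m and linear speed of mould below 0.02 m/s and angular speed of mould below 0.1 rad/s); the robot touches nothing.
It fails at once if the mould falls: it turns faster than 2.8 rad/s (angular speed of mould above 2.8 rad/s).
It fails at once if the mould is lifted or carried (mouth or foot too high for tipping) (height (world z) of mould_mouth above 0.205 m or height (world z) of mould above 0.07 m).
It fails at once if the mould is gripped or pressed harder than 12 N (contact force between the fingers and mould above 12 N).
It fails at once if another thing on the bench is moved by more than 15 mm (distance of any of jar, dropper, block, small_beaker from where it was at the start of the episode above 0.015 m).
It also fails if it takes over 45 s, if anything falls off the work surface, if the arm or the gripper's body presses on something with over 40 N, if the wrist force passes 120 N, or if a joint passes its speed limit or range.

## Working session

There is one attempt and no reset: what is moved stays moved. The work goes in short steps, Python scripts to look and compute and a tool call to move; the robot and the scene stay as the last step left them, time stands still between calls to the robot, and variables do not carry over. Pictures are saved under pics/ and viewed, at most 10 in all, crops included, and the job is handed in when it is done.

Besides the shell and the picture viewer there is one more tool, called in YAML: its name, and indented under it one key for each argument. jog_arm: Moves the arm, as the interface text tells. Its arguments: {"type":"object","properties":{"rows":{"type":"array"},"grip":{"type":"number"},"force":{"type":"number"}},"required":["rows"]}

```bash
mkdir -p pics
python3 - <<'E'
from bench import r
import cv2,numpy as np
s=r.sense();print({k:np.round(s[k],2).tolist() for k in s})
for n in("scene","top"):
    p,d=r.snapshot(n);cv2.imwrite(f"pics/{n}0.png",p);np.save(f"{n}0.npy",d)
    c=r.camera_params(n);print(n,c["fx"],c["cx"],c["cy"],np.round(c["pose"],3).tolist())
E
```

```text
{'time': 0.0, 'joint_pos': [61.05, 7.51, 85.33, -0.0, 87.26, -4.89], 'qd': [-0.09, -0.02, 0.03, -0.05, -0.0, 0.05], 'joint_efforts': [0.0, -56.94, -50.06, -0.0, 0.02, -0.0], 'tool_pos': [244.27, 547.43, 230.27], 'tcp_rot': [-179.9, -0.01, 155.95], 'ft_force': [0.18, -0.31, -0.47], 'wrist_torque': [0.01, -0.01, 0.01], 'grip_force': 0.0, 'finger_gap': 85.37}
scene 489.3054853341545 277.4345079480974 208.2663664009301 [[0.861, -0.404, 0.308, 232.616], [-0.508, -0.662, 0.551, -652.441], [-0.018, -0.631, -0.775, 996.488], [0.0, 0.0, 0.0, 1.0]]
top 382.53336067064276 282.26939824882794 206.87386492367224 [[0.024, -0.988, 0.155, 405.323], [-1.0, -0.027, -0.015, -25.98], [0.019, -0.155, -0.988, 1254.469], [0.0, 0.0, 0.0, 1.0]]
```

View pics/scene0.png

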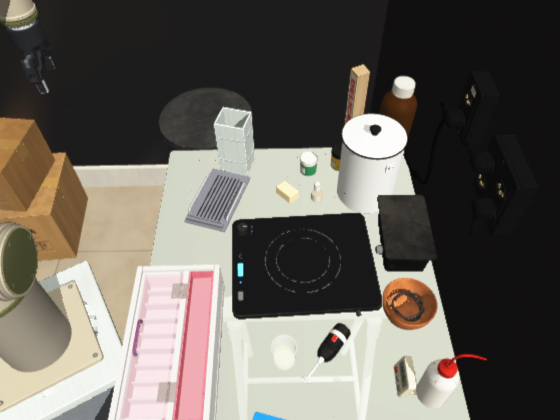

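View pics/top0.png

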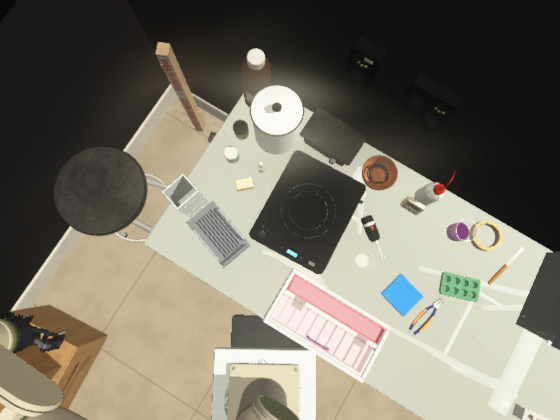

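The scene view shows the mould at about (235,140) and the rest at (218,198). In the top view the mould is at (183,190) and the rest at (218,233). Next I'll measure both from depth.

```bash
cat > h.py <<'E'
from bench import r
import cv2,numpy as np
def cloud(n,d):
    c=r.camera_params(n);v,u=np.mgrid[:420,:560]
    P=np.stack([(u-c["cx"])/c["fx"]*d,(v-c["cy"])/c["fy"]*d,d],-1)
    W=P@c["pose"][:3,:3].T+c["pose"][:3,3]; W[d==0]=np.nan
    return W
def proj(n,X):
    c=r.camera_params(n);X=np.asarray(X,float);q=(X-c["pose"][:3,3])@c["pose"][:3,:3]
    return np.c_[q[:,0]/q[:,2]*c["fx"]+c["cx"],q[:,1]/q[:,2]*c["fy"]+c["cy"]]
E
python3 - <<'E'
from h import *
for n,roi,mb in(("scene",(165,245,180,255),(100,175,210,260)),("top",(195,275,180,255),(168,215,155,212))):
    d=np.load(n+"0.npy");W=cloud(n,d)
    for lab,b,lo,hi in(("rest",roi,4,27),("mould rim",mb,160,178),("mould side",mb,40,150)):
        Q=W[b[0]:b[1],b[2]:b[3]].reshape(-1,3);Q=Q[np.isfinite(Q[:,0])];Q=Q[(Q[:,2]>lo)&(Q[:,2]<hi)]
        if len(Q)<5: print(n,lab,len(Q));continue
        rc=cv2.minAreaRect(Q[:,:2].astype(np.float32));print(n,lab,len(Q),np.round(rc[0]),np.round(rc[1]),round(rc[2],1),np.round(cv2.boxPoints(rc)).tolist())
    b=roi;p=cv2.imread(f"pics/{n}0.png")
    print(n,"bench z",np.nanmedian(W[150:170,290:300,2]) if n=="scene" else np.nanmedian(W[240:260,160:175,2]))
a=cv2.imread("pics/scene0.png")[95:240,165:345];b=cv2.imread("pics/top0.png")[130:275,145:275]
cv2.imwrite("pics/c.png",np.hstack([cv2.resize(a,None,fx=2.5,fy=2.5,interpolation=2),cv2.resize(b,None,fx=2.5,fy=2.5,interpolation=2)]))
E
```

```text
scene rest 2881 [494. 152.] [297. 208.] 61.6 [[332.0, 70.0], [514.0, -28.0], [656.0, 233.0], [473.0, 332.0]]
scene mould rim 333 [614. 253.] [77. 82.] 41.7 [[557.0, 258.0], [612.0, 197.0], [670.0, 248.0], [615.0, 309.0]]
scene mould side 1358 [614. 252.] [78. 82.] 43.3 [[557.0, 255.0], [613.0, 196.0], [670.0, 249.0], [614.0, 309.0]]
scene bench z 0.7689434223999569
top rest 2205 [507. 167.] [258. 246.] 1.6 [[374.0, 287.0], [381.0, 41.0], [639.0, 48.0], [632.0, 294.0]]
top mould rim 187 [615. 253.] [71. 80.] 43.9 [[562.0, 258.0], [617.0, 200.0], [668.0, 249.0], [613.0, 307.0]]
top mould side 563 [615. 252.] [70. 79.] 42.4 [[562.0, 257.0], [616.0, 199.0], [667.0, 246.0], [614.0, 305.0]]
top bench z -0.6704588359509671
```

View pics/c.png

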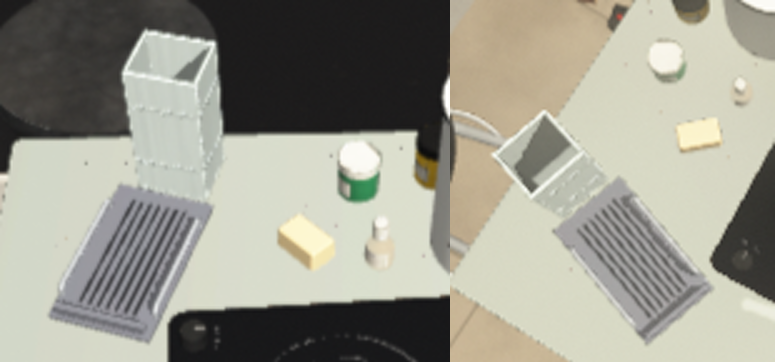

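The crop shows the mould standing at the rest's far end, so the tip direction is roughly toward the robot. The rest corners in the scene view are near (214,169), (250,177), (225,230) and (185,221). I'll fit the rest by colour.

Run:
```python
from h import *
for n,c in(("scene",[(214,169),(250,177),(225,230),(185,221)]),("top",None)):
    p=cv2.imread(f"pics/{n}0.png").astype(int);cp=r.camera_params(n)
    if c is None: c=[(145+a/2.5-180/2.5*0,130+b/2.5) for a,b in((620-450,180),(710-450,285),(648-450,340),(553-450,233))]
    m=np.zeros((420,560),np.uint8);cv2.fillConvexPoly(m,np.int32(c),1);m=cv2.dilate(m,np.ones((9,9)))
    g=p.mean(-1);sel=((g<165)&(m>0)).astype(np.uint8)
    k,l,st,_=cv2.connectedComponentsWithStats(cv2.morphologyEx(sel,cv2.MORPH_OPEN,np.ones((3,3))));i=1+st[1:,4].argmax()
    v,u=np.nonzero(l==i);D=np.c_[(u-cp["cx"])/cp["fx"],(v-cp["cy"])/cp["fy"],np.ones(len(u))]@cp["pose"][:3,:3].T;o=cp["pose"][:3,3]
    Q=o+D*((8-o[2])/D[:,2])[:,None]
    rc=cv2.minAreaRect(Q[:,:2].astype(np.float32));print(n,len(u),np.round(rc[0],1),np.round(rc[1]),round(rc[2],1),np.round(cv2.boxPoints(rc)).tolist())
```

```text
scene 2155 [507.5 161.4] [194. 114.] 41.9 [[397.0, 139.0], [473.0, 54.0], [618.0, 184.0], [542.0, 269.0]]
top 1457 [508.6 164.8] [183. 108.] 42.1 [[405.0, 144.0], [477.0, 63.0], [613.0, 186.0], [540.0, 266.0]]
```

jog_arm:
  rows:
    - [[0,0,-10],[0,0,0]]
    - [[0,0,-10],[0,0,0]]
    - [[0,0,-10],[0,0,0]]
  grip: 25

```text
time: 0.4
tool_pos: [244.7, 548.3, 242.0]
tcp_rot: [179.9, 0.0, 155.9]
ft_force: [0.3, -0.2, -0.0]
finger_gap: 44.0
grip_force: 0.0
```

jog_arm:
  rows:
    - [[-40,-10,0],[0,0,0.04]]
    - [[-86,-22,0],[0,0,0.08]]
    - [[-132,-34,5],[0,0,0.12]]
    - [[-178,-46,10],[0,0,0.16]]
    - [[-224,-58,15],[0,0,0.2]]
    - [[-270,-70,20],[0,0,0.24]]
    - [[-316,-82,25],[0,0,0.28]]
    - [[-362,-94,30],[0,0,0.32]]
    - [[-408,-106,30],[0,0,0.36]]
    - [[-458,-118.6,35],[0,0,0.419]]

```text
time: 1.4
tool_pos: [614.5, 252.8, 207.0]
tcp_rot: [179.9, 0.0, 131.9]
ft_force: [0.2, 0.6, 0.4]
finger_gap: 25.0
grip_force: 0.0
```

jog_arm:
  rows:
    - [[0,0,0],[0,0,0]]
    - [[0,0,0],[0,0,0]]

```text
time: 1.6
tool_pos: [613.5, 252.8, 205.5]
tcp_rot: [-179.9, -0.0, 131.8]
ft_force: [-0.0, -0.0, -0.0]
finger_gap: 24.6
grip_force: 0.0
```

Run:
```python
from h import *
s=r.sense();print({k:np.round(s[k],2).tolist() for k in s})
p,d=r.snapshot("scene");cv2.imwrite("pics/s1.png",cv2.resize(p[60:240,165:345],None,fx=3,fy=3))
```

```text
{'time': 1.6, 'joint_pos': [17.96, 18.0, 75.86, 0.02, 86.21, -23.85], 'qd': [2.46, -1.7, 1.04, 0.37, 0.05, 0.14], 'joint_efforts': [-2.35, -65.3, -50.35, -0.35, -0.14, -0.02], 'tool_pos': [613.48, 252.82, 205.54], 'tcp_rot': [-179.93, -0.05, 131.81], 'ft_force': [-0.05, -0.04, -0.03], 'wrist_torque': [0.04, 0.06, 0.02], 'grip_force': 0.0, 'finger_gap': 24.63}
```

View pics/s1.png

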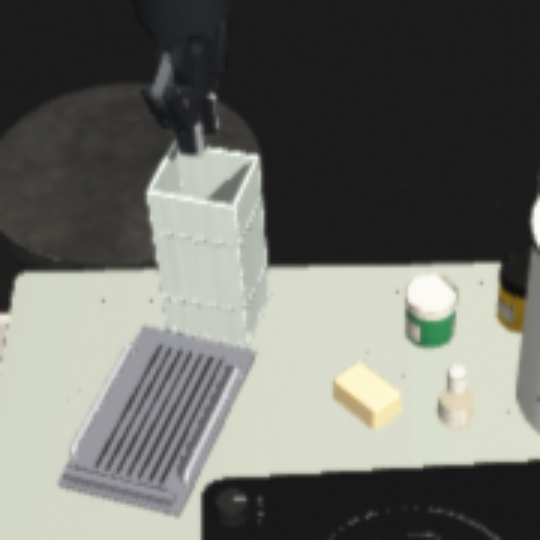

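The fingers are centred over the mouth: tip at (192,150) in the crop, 35 mm above the rim. I'll insert them.

jog_arm:
  rows:
    - [[0,0,10],[0,0,0]]
    - [[0,0,20],[0,0,0]]
    - [[0,0,29],[0,0,0]]
    - [[0,0,37],[0,0,0]]
    - [[0,0,45],[0,0,0]]
    - [[0,0,52],[0,0,0]]
    - [[0,0,57],[0,0,0]]
    - [[0,0,57],[0,0,0]]

```text
time: 2.45
tool_pos: [612.5, 253.8, 148.4]
tcp_rot: [-179.9, -0.0, 131.9]
ft_force: [0.0, -0.3, -1.1]
finger_gap: 25.1
grip_force: 0.0
```

Run:
```python
from h import *
p,d=r.snapshot("scene");q,e=r.snapshot("top")
cv2.imwrite("pics/s2.png",np.hstack([cv2.resize(p[60:190,185:285],None,fx=4,fy=4),cv2.resize(q[150:280,150:250],None,fx=4,fy=4)]))
```

```text
(no output)
```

View pics/s2.png

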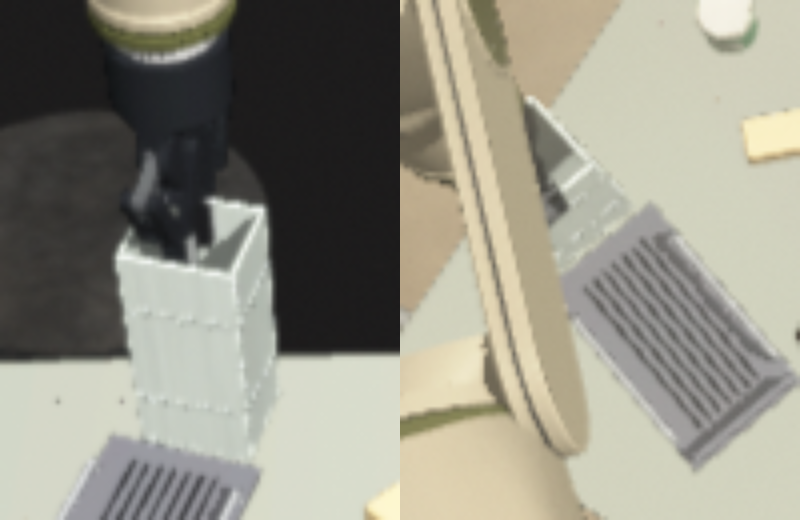

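```bash
cat > traj.py <<'E'
import numpy as np
def pose(t,cap=70,gap=8.7,q=(62,170)):   # degrees of lean -> TCP (u,up), tool tilt
    th=np.radians(t);tt=np.radians(min(t,cap));s=np.hypot(gap,8);P=np.array([0.,0.])
    if t>np.degrees(np.arctan2(gap,8)): P=np.array([gap,8])-s*np.array([np.sin(th),np.cos(th)])
    f=lambda a,h,T:h*np.array([np.sin(T),np.cos(T)])+a*np.array([-np.cos(T),np.sin(T)])
    return P+f(*q,th)-f(q[0]-35,q[1]-148,tt),tt
def rows(ts,t0,**k):
    p0,a0=pose(t0,**k)
    for t in ts:
        p,a=pose(t,**k);d=p-p0
        up=np.array([np.sin(a0),np.cos(a0)]);y=np.array([-np.cos(a0),np.sin(a0)])
        print(t,[0,round(float(d@y),1),round(float(-d@up),1)],round(float(a0-a),3))
E
python3 -c "
from traj import *
for i in range(0,80,20): rows(range(i+2,i+21,2),i)
rows(range(81,91),80)"
```

```text
2 [0, -5.2, -1.1] -0.035
4 [0, -10.4, -2.1] -0.07
6 [0, -15.7, -2.8] -0.105
8 [0, -20.9, -3.4] -0.14
10 [0, -26.2, -3.8] -0.175
12 [0, -31.5, -4.0] -0.209
14 [0, -36.8, -4.1] -0.244
16 [0, -42.2, -3.9] -0.279
18 [0, -47.4, -3.6] -0.314
20 [0, -52.7, -3.0] -0.349
22 [0, -5.2, -1.1] -0.035
24 [0, -10.4, -2.1] -0.07
26 [0, -15.7, -2.8] -0.105
28 [0, -20.9, -3.4] -0.14
30 [0, -26.2, -3.8] -0.175
32 [0, -31.5, -4.0] -0.209
34 [0, -36.8, -4.1] -0.244
36 [0, -42.2, -3.9] -0.279
38 [0, -47.4, -3.6] -0.314
40 [0, -52.7, -3.0] -0.349
42 [0, -5.2, -1.1] -0.035
44 [0, -10.4, -2.1] -0.07
46 [0, -15.7, -2.8] -0.105
48 [0, -20.8, -3.4] -0.14
50 [0, -25.7, -3.9] -0.175
52 [0, -30.6, -4.2] -0.209
54 [0, -35.5, -4.3] -0.244
56 [0, -40.4, -4.3] -0.279
58 [0, -45.3, -4.1] -0.314
60 [0, -50.2, -3.7] -0.349
62 [0, -4.8, -1.1] -0.035
64 [0, -9.6, -2.1] -0.07
66 [0, -14.4, -2.9] -0.105
68 [0, -19.3, -3.5] -0.14
70 [0, -24.2, -4.0] -0.175
72 [0, -30.0, -5.1] -0.175
74 [0, -35.9, -5.9] -0.175
76 [0, -41.8, -6.6] -0.175
78 [0, -47.7, -7.1] -0.175
80 [0, -53.6, -7.3] -0.175
81 [0, -2.9, -0.6] 0.0
82 [0, -5.8, -1.1] 0.0
83 [0, -8.8, -1.5] 0.0
84 [0, -11.7, -1.9] 0.0
85 [0, -14.6, -2.3] 0.0
86 [0, -17.6, -2.6] 0.0
87 [0, -20.5, -2.9] 0.0
88 [0, -23.5, -3.1] 0.0
89 [0, -26.5, -3.2] 0.0
90 [0, -29.4, -3.3] 0.0
```

jog_arm:
  rows:
    - [[0,-5.2,-1.1],[-0.035,0,0]]
    - [[0,-10.4,-2.1],[-0.07,0,0]]
    - [[0,-15.7,-2.8],[-0.105,0,0]]
    - [[0,-20.9,-3.4],[-0.14,0,0]]
    - [[0,-26.2,-3.8],[-0.175,0,0]]
    - [[0,-31.5,-4.0],[-0.209,0,0]]

```text
time: 3.15
tool_pos: [590.1, 233.0, 154.6]
tcp_rot: [167.9, 0.1, 131.9]
ft_force: [0.4, -0.1, 0.2]
finger_gap: 25.2
grip_force: 0.2
```

Run:
```python
from h import *
s=r.sense();print({k:np.round(s[k],2).tolist() for k in s})
p,d=r.snapshot("scene")
cv2.imwrite("pics/s3.png",cv2.resize(p[60:240,165:285],None,fx=3,fy=3))
```

```text
{'time': 3.15, 'joint_pos': [13.64, 4.95, 96.97, 6.15, 67.44, -30.14], 'qd': [-8.3, -23.36, 27.53, 12.0, -20.21, -12.78], 'joint_efforts': [1.16, -51.23, -50.93, 0.25, -0.44, 0.5], 'tool_pos': [590.07, 232.96, 154.61], 'tcp_rot': [167.85, 0.05, 131.94], 'ft_force': [0.44, -0.11, 0.15], 'wrist_torque': [-0.05, 0.01, 0.01], 'grip_force': 0.2, 'finger_gap': 25.19}
```

View pics/s3.png

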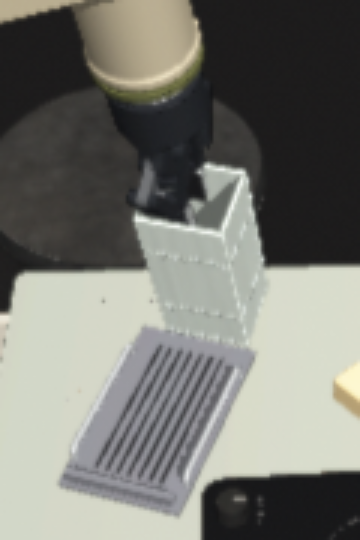

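The mould leans about 12° with the fingers well inside it. I'll continue.

jog_arm:
  rows:
    - [[0,-5.2,-1.1],[-0.035,0,0]]
    - [[0,-10.4,-2.1],[-0.07,0,0]]
    - [[0,-15.7,-2.8],[-0.105,0,0]]
    - [[0,-20.9,-3.4],[-0.14,0,0]]
    - [[0,-26.2,-3.8],[-0.175,0,0]]
    - [[0,-31.5,-4.0],[-0.209,0,0]]
    - [[0,-36.8,-4.1],[-0.244,0,0]]
    - [[0,-42.2,-3.9],[-0.279,0,0]]
    - [[0,-47.4,-3.6],[-0.314,0,0]]
    - [[0,-52.7,-3.0],[-0.349,0,0]]

```text
time: 4.2
tool_pos: [551.2, 198.1, 146.5]
tcp_rot: [147.9, 0.1, 132.0]
ft_force: [0.1, -0.4, 1.0]
finger_gap: 25.1
grip_force: 1.3
```

Run:
```python
from h import *
s=r.sense();print({k:np.round(s[k],2).tolist() for k in s})
p,d=r.snapshot("scene")
cv2.imwrite("pics/s4.png",cv2.resize(p[60:240,165:285],None,fx=3,fy=3))
```

```text
{'time': 4.2, 'joint_pos': [2.46, -16.26, 122.83, 25.88, 50.58, -52.07], 'qd': [-13.83, -18.6, 24.37, 26.76, -11.7, -30.93], 'joint_efforts': [1.69, -32.87, -51.26, 1.29, -1.97, 1.21], 'tool_pos': [551.23, 198.1, 146.52], 'tcp_rot': [147.91, 0.05, 131.96], 'ft_force': [0.06, -0.44, 0.97], 'wrist_torque': [-0.45, 0.33, -0.02], 'grip_force': 1.3, 'finger_gap': 25.06}
```

View pics/s4.png

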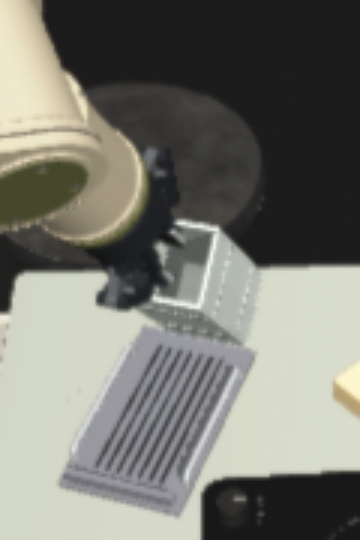

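The mould is now past balance, resting on the fingers inside its mouth. The elbow is getting close to its range, so I'll fit the kinematics from the recorded readings to plan the rest of the path.

```bash
cat > kin.py <<'E'
import numpy as np
from scipy.spatial.transform import Rotation as R
from scipy.optimize import least_squares
lim=np.array([[-169.43,169.43],[-51.17,129.36],[1.28,143.12],[-76.62,256.62],[0,156.53],[-152.29,152.29]])
D=[([61.05,7.51,85.33,0,87.26,-4.89],[244.27,547.43,230.27],[-179.9,0,155.95]),
([17.96,18.0,75.86,.02,86.21,-23.85],[613.48,252.82,205.54],[-179.93,-.05,131.81]),
([13.64,4.95,96.97,6.15,67.44,-30.14],[590.07,232.96,154.61],[167.85,.05,131.94]),
([2.46,-16.26,122.83,25.88,50.58,-52.07],[551.23,198.1,146.52],[147.91,.05,131.96])]
def fk(q,p):
    h,ex,ey,L1,L2,c,Lt,k=p
    A=R.from_euler('Z',q[0],degrees=True);B=A*R.from_euler('Y',q[1],degrees=True);C=B*R.from_euler('Y',q[2],degrees=True)
    E=C*R.from_euler('ZYZ',[q[3],q[4],q[5]],degrees=True)
    x=A.apply([ex,ey,0])+[0,0,h]+B.apply([0,0,L1])+C.apply([c,0,L2])+E.apply([0,0,Lt])
    return x,E*R.from_euler('Z',k,degrees=True)
def res(p):
    o=[]
    for q,x,e in D:
        X,E=fk(q,p);o+=list(X-x)+list(300*(E.inv()*R.from_euler('xyz',e,degrees=True)).as_rotvec())
    return np.array(o)
best=min((least_squares(res,[h,0,50,400,500,c,250,k]) for h in(200,400) for c in(0,50) for k in(0,90,-90,180)),key=lambda s:s.cost)
P=best.x
if __name__=="__main__": print(np.round(P,1),best.cost,np.round(res(P),1))
E
python3 kin.py
```

```text
[3.181e+02 2.000e-01 5.120e+01 3.691e+02 5.531e+02 6.160e+01 3.649e+02
 9.000e+01] 0.011799326596678613 [ 0.  -0.  -0.   0.  -0.  -0.   0.   0.   0.   0.1  0.   0.  -0.   0.1
  0.  -0.   0.   0.   0.  -0.  -0.  -0.   0.   0. ]
```

```bash
cat >> kin.py <<'E'
from traj import pose
U=np.array([-np.cos(np.radians(42)),-np.sin(np.radians(42)),0]);Y=np.array([-U[1]*-1*-1,0,0])
T0=np.array([613.,253.5,148.4])
def tcp(t,cap):
    d,_=pose(t,cap);d0,_=pose(0);d=d-d0;return T0+U*d[0]+np.array([0,0,d[1]])
def ik(x,E,q0):
    f=lambda q:np.r_[fk(q,P)[0]-x,300*(fk(q,P)[1].inv()*E).as_rotvec()]
    s=least_squares(f,np.clip(q0,lim[:,0]+.1,lim[:,1]-.1),bounds=(lim[:,0],lim[:,1]));return s.x,np.linalg.norm(s.fun)
def ori(tilt,az=42,roll=0): # tool z = down tilted toward azimuth; tool y in that vertical plane
    return R.from_euler('Z',az,degrees=True)*R.from_euler('Y',-tilt,degrees=True)*R.from_euler('xyz',[180,0,90+roll],degrees=True)
E
python3 - <<'E'
from kin import *
print(np.round((R.from_euler('xyz',[180,0,132],degrees=True).inv()*ori(0)).as_rotvec(),3))
q0=D[-1][0]
for cap in(30,40,45,50,55,60,70):
    q=q0;o=[]
    for t in range(32,91,6):
        q,e=ik(tcp(t,cap),ori(min(t,cap)),q);o.append(round(float(e),1))
    print(cap,o,np.round(q))
x=np.array([580,226.5,0])+U*150+[0,0,55]
print(x)
for az in range(-60,151,15):
    o=[]
    for T in(30,45,60,75):
        q=min((ik(x,ori(T,az,ro),s) for ro in(0,-40,40,90,-90) for s in(q0,[0,0,100,0,60,0],[-10,-20,130,60,50,-60],[20,-20,130,-60,50,0])),key=lambda s:s[1]);o.append(round(float(q[1]),1))
    print(az,o)
E
```

```text
[-0. -0.  0.]
30 [0.0, 0.0, 0.0, 0.0, 0.0, 0.0, 0.0, 0.0, 0.0, 0.0] [-11. -26. 140.  31.  51. -70.]
40 [0.0, 0.0, 0.0, 0.0, 0.0, 0.0, 0.0, 2.1, 7.5, 11.8] [-18. -24. 143.  46.  50. -88.]
45 [0.0, 0.0, 0.0, 0.0, 0.0, 0.0, 6.7, 12.4, 17.0, 20.4] [-22. -20. 143.  54.  52. -98.]
50 [0.0, 0.0, 0.0, 0.0, 3.0, 9.9, 15.9, 20.6, 24.2, 26.4] [ -26.  -15.  143.   63.   54. -110.]
55 [0.0, 0.0, 0.0, 0.0, 11.6, 17.6, 22.5, 26.1, 28.4, 29.3] [ -29.   -9.  143.   70.   57. -121.]
60 [0.0, 0.0, 0.0, 0.0, 13.0, 22.4, 26.1, 28.4, 29.3, 28.7] [ -33.   -3.  143.   77.   61. -132.]
70 [0.0, 0.0, 0.0, 0.0, 13.0, 23.4, 24.8, 22.7, 20.9, 17.7] [ -37.   10.  143.   88.   69. -151.]
[468.52827618 126.13040905  55.        ]
-60 [0.0, 0.0, 0.0, 0.0]
-45 [0.0, 0.0, 0.0, 0.0]
-30 [0.0, 0.0, 1.4, 45.6]
-15 [0.0, 10.5, 34.5, 2.9]
0 [0.0, 43.8, 78.1, 47.6]
15 [0.4, 58.5, 112.2, 69.9]
30 [0.0, 44.0, 71.3, 47.9]
45 [0.0, 10.9, 21.7, 3.4]
60 [0.0, 0.0, 0.0, 0.0]
75 [0.0, 0.0, 0.0, 0.0]
90 [0.0, 0.0, 0.0, 0.0]
105 [0.0, 0.0, 0.0, 0.0]
120 [0.0, 0.0, 0.0, 0.0]
135 [0.0, 0.0, 0.0, 0.0]
150 [0.0, 0.0, 0.0, 0.0]
```

```bash
cat >> kin.py <<'E'
Ym=np.cross([0,0,1],U)
def target(t,cap,beta,hp=160):
    # tool aligned with tilt min(t,cap), then yawed by beta about tool y, pivoting at mould point h=hp on the tool axis
    tt=min(t,cap);x=tcp(t,cap);E0=ori(tt);piv=x-E0.apply([0,0,hp-148.])
    E=E0*R.from_euler('y',beta,degrees=True);return piv+E.apply([0,0,hp-148.]),E
E
python3 - <<'E'
from kin import *
from h import cloud
W=np.concatenate([cloud(n,np.load(n+"0.npy")).reshape(-1,3) for n in("scene","top")])
W=W[np.isfinite(W[:,0])&(W[:,0]>150)&(W[:,0]<700)&(W[:,1]<330)&(W[:,1]>-500)&(W[:,2]>-5)&(W[:,2]<300)]
W=W[~((np.abs((W-[615,253,0])[:,:2]).max(1)<75))]
for sg in(1,-1):
  for B in(15,20,25,30,35):
    for cap in(60,70):
      q=D[-1][0];o=[];cl=[]
      for t in range(32,91,4):
        b=sg*B*min(1,(t-32)/28);x,E=target(t,cap,b);q,e=ik(x,E,q);o.append(int(e+.5))
        z=E.apply([0,0,1]);s=np.clip((W-x)@-z,75,365);cl.append(np.linalg.norm(W-(x-s[:,None]*z),axis=1).min())
      print(sg*B,cap,o,np.round(q),np.round(cl[-1]),round(min(cl)))
E
```

```text
15 60 [0, 0, 0, 0, 0, 0, 0, 0, 0, 0, 0, 0, 0, 0, 0] [ -35.    5.  136.   68.   70. -130.] 53.0 53
15 70 [0, 0, 0, 0, 0, 0, 0, 0, 0, 0, 0, 0, 0, 0, 0] [ -38.   16.  134.   75.   76. -144.] 20.0 20
20 60 [0, 0, 0, 0, 0, 0, 0, 0, 0, 0, 0, 0, 0, 0, 0] [ -35.   10.  131.   65.   74. -129.] 51.0 51
20 70 [0, 0, 0, 0, 0, 0, 0, 0, 0, 0, 0, 0, 0, 0, 0] [ -38.   20.  129.   71.   79. -142.] 18.0 18
25 60 [0, 0, 0, 0, 0, 0, 0, 0, 0, 0, 0, 0, 0, 0, 0] [ -34.   15.  126.   62.   78. -128.] 49.0 49
25 70 [0, 0, 0, 0, 0, 0, 0, 0, 0, 0, 0, 0, 0, 0, 0] [ -37.   23.  125.   68.   83. -140.] 18.0 18
30 60 [0, 0, 0, 0, 0, 0, 0, 0, 0, 0, 0, 0, 0, 0, 0] [ -33.   19.  121.   59.   82. -127.] 46.0 46
30 70 [0, 0, 0, 0, 0, 0, 0, 0, 0, 0, 0, 0, 0, 0, 0] [ -36.   27.  120.   65.   86. -138.] 15.0 15
35 60 [0, 0, 0, 0, 0, 0, 0, 0, 0, 0, 0, 0, 0, 0, 0] [ -33.   24.  117.   57.   85. -126.] 47.0 47
35 70 [0, 0, 0, 0, 0, 0, 0, 0, 0, 0, 0, 0, 0, 0, 0] [ -35.   30.  115.   62.   89. -137.] 23.0 23
-15 60 [0, 0, 0, 0, 10, 31, 52, 70, 75, 78, 81, 83, 84, 83, 82] [ -30.    6.  143.   95.   55. -147.] 60.0 60
-15 70 [0,
[... 276 characters left out ...]
[ -32.   11.  143.  103.   62. -152.] 45.0 45
-25 60 [0, 0, 0, 0, 21, 44, 66, 84, 91, 97, 103, 108, 112, 116, 119] [ 10. -12. 143. -76.   0.  60.] 58.0 58
-25 70 [0, 0, 0, 0, 21, 44, 66, 84, 100, 117, 129, 134, 139, 144, 148] [ 11. -15. 143. -76.   0.  65.] 49.0 49
-30 60 [0, 0, 0, 0, 24, 47, 66, 78, 85, 91, 97, 102, 107, 111, 115] [ 27. -15. 143. -77.  24.  73.] 57.0 57
-30 70 [0, 0, 0, 0, 24, 47, 66, 78, 96, 114, 127, 133, 138, 143, 147] [ 24. -17. 143. -77.  20.  76.] 48.0 48
-35 60 [0, 0, 0, 2, 27, 48, 61, 72, 78, 84, 90, 95, 100, 105, 109] [ 34. -15. 143. -77.  34.  79.] 54.0 54
-35 70 [0, 0, 0, 2, 27, 48, 61, 72, 90, 109, 121, 127, 132, 137, 141] [ 34. -17. 143. -77.  34.  85.] 46.0 46
```

Run:
```python
from kin import *
from h import cloud
W=np.concatenate([cloud(n,np.load(n+"0.npy")).reshape(-1,3) for n in("scene","top")])
W=W[np.isfinite(W[:,0])&(W[:,0]>150)&(W[:,0]<700)&(W[:,1]<330)&(W[:,1]>-500)&(W[:,2]>-5)&(W[:,2]<300)]
for cap in(50,55,60,65):
  x,E=target(90,cap,15);z=E.apply([0,0,1])
  for lo,hi in((75,130),(130,200),(200,280),(280,420)):
    s=(W-x)@-z;V=W[(s>lo)&(s<hi)];sv=s[(s>lo)&(s<hi)];dd=np.linalg.norm(V-(x-sv[:,None]*z),axis=1);i=dd.argmin();print(cap,lo,round(dd[i]),np.round(V[i]),round(sv[i]))
rv=lambda E0,E:(E0.inv()*E).as_rotvec()
b=lambda t:15*min(1,max(0,(t-32)/28))
for t0,ts in((32,range(34,53,2)),(52,range(54,73,2)),(72,[73.5,75,76.5,78,79.5,81,82,83,84,85]),(85,range(86,93))):
  x0,E0=target(t0,60,b(t0))
  for t in ts:
    x,E=target(t,60,b(t));print(t,np.round(E0.inv().apply(x-x0),1).tolist(),np.round(rv(E0,E),3).tolist())
```

```text
50 75 98 [470.  -3.  27.] 76
50 130 77 [365. -60.  98.] 198
50 200 80 [373. -68.  99.] 201
50 280 149 [ 277. -132.   98.] 281
55 75 90 [410.  23.   3.] 75
55 130 77 [361. -57.  80.] 196
55 200 63 [365. -60.  98.] 206
55 280 117 [ 294. -123.   96.] 280
60 75 75 [397.  45.  10.] 78
60 130 72 [367. -60.  70.] 199
60 200 47 [365. -60.  98.] 213
60 280 86 [ 308. -120.   98.] 284
65 75 70 [410.  42.   6.] 80
65 130 75 [363. -58.  49.] 198
65 200 32 [353. -60. 100.] 225
65 280 60 [ 304. -104.  100.] 283
34 [0.2, -5.2, -1.1] [-0.035, 0.019, -0.0]
36 [0.4, -10.4, -2.1] [-0.07, 0.037, -0.001]
38 [0.7, -15.7, -2.9] [-0.105, 0.056, -0.003]
40 [0.9, -20.9, -3.5] [-0.14, 0.075, -0.005]
42 [1.1, -26.2, -3.9] [-0.174, 0.093, -0.008]
44 [1.3, -31.6, -4.1] [-0.209, 0.112, -0.012]
46 [1.6, -36.9, -4.2] [-0.244, 0.13, -0.016]
48 [1.8, -42.1, -4.1] [-0.279, 0.149, -0.021]
50 [2.0, -47.0, -3.9] [-0.313, 0.167, -0.026]
52 [2.2, -51.9, -3.5] [-0.348, 0.185, -0.033]
54 [0.4, -4.8, -1.1] [-0.034, 0.019, -0.007]
56 [0.8, -9.6, -2.1] [-0.068, 0.037, -0.014]
58 [1.2, -14.5, -2.9] [-0.102, 0.056, -0.022]
60 [1.6,
[... 260 characters left out ...]
-0.031]
72 [2.4, -54.6, -8.0] [-0.136, 0.075, -0.031]
73.5 [0.2, -4.4, -0.6] [0.0, 0.0, 0.0]
75 [0.3, -8.8, -1.2] [0.0, 0.0, 0.0]
76.5 [0.4, -13.2, -1.6] [0.0, 0.0, 0.0]
78 [0.5, -17.7, -1.9] [0.0, 0.0, 0.0]
79.5 [0.6, -22.1, -2.1] [0.0, 0.0, 0.0]
81 [0.6, -26.6, -2.2] [0.0, 0.0, 0.0]
82 [0.6, -29.5, -2.2] [0.0, 0.0, 0.0]
83 [0.6, -32.5, -2.1] [0.0, 0.0, 0.0]
84 [0.5, -35.5, -2.0] [0.0, 0.0, 0.0]
85 [0.5, -38.4, -1.9] [0.0, 0.0, 0.0]
86 [-0.1, -3.0, 0.2] [0.0, 0.0, 0.0]
87 [-0.1, -5.9, 0.5] [0.0, 0.0, 0.0]
88 [-0.2, -8.9, 0.8] [0.0, 0.0, 0.0]
89 [-0.3, -11.8, 1.1] [0.0, 0.0, 0.0]
90 [-0.4, -14.7, 1.5] [0.0, 0.0, 0.0]
91 [-0.5, -17.7, 2.0] [0.0, 0.0, 0.0]
92 [-0.7, -20.6, 2.5] [0.0, 0.0, 0.0]
```

Run:
```python
from kin import *
rv=lambda E0,E:(E0.inv()*E).as_rotvec()
cap=54
b=lambda t:15*min(1,max(0,(t-32)/22))
q=D[-1][0]
for t0,ts in((32,range(34,53,2)),(52,range(54,73,2)),(72,[73.5,75,76.5,78,79.5,81,82,83,84,85]),(85,range(86,93))):
  x0,E0=target(t0,cap,b(t0))
  for t in ts:
    x,E=target(t,cap,b(t));q,e=ik(x,E,q);print(t,np.round(E0.inv().apply(x-x0),1).tolist(),np.round(rv(E0,E),3).tolist(),round(e,1))
print(q,x)
```

```text
34 [0.3, -5.2, -1.1] [-0.035, 0.024, -0.0] 0.0
36 [0.6, -10.4, -2.1] [-0.07, 0.048, -0.002] 0.0
38 [0.9, -15.7, -2.9] [-0.105, 0.071, -0.004] 0.0
40 [1.1, -20.9, -3.5] [-0.14, 0.095, -0.007] 0.0
42 [1.4, -26.2, -3.9] [-0.174, 0.119, -0.01] 0.0
44 [1.7, -31.6, -4.2] [-0.209, 0.142, -0.015] 0.0
46 [2.0, -36.9, -4.2] [-0.244, 0.166, -0.02] 0.0
48 [2.3, -42.1, -4.2] [-0.278, 0.189, -0.027] 0.0
50 [2.6, -47.0, -4.0] [-0.313, 0.212, -0.034] 0.0
52 [2.8, -51.9, -3.7] [-0.347, 0.236, -0.042] 0.0
54 [0.6, -4.8, -1.1] [-0.034, 0.024, -0.009] 0.0
56 [1.0, -10.4, -2.9] [-0.034, 0.024, -0.009] 0.0
58 [1.4, -16.1, -4.6] [-0.034, 0.024, -0.009] 0.0
60 [1.7, -21.8, -6.0] [-0.034, 0.024, -0.009] 0.0
62 [2.0, -27.6, -7.2] [-0.034, 0.024, -0.009] 0.0
64 [2.3, -33.5, -8.3] [-0.034, 0.024, -0.009] 0.0
66 [2.5, -39.3, -9.1] [-0.034, 0.024, -0.009] 0.0
68 [2.7, -45.2, -9.8] [-0.034, 0.024, -0.009] 0.0
70 [2.8, -51.1, -10.2] [-0.034, 0.024, -0.009] 0.0
72 [2.8, -57.1, -10.4] [-0.034, 0.024, -0.009] 0.0
73.5 [0.1, -4.4, -0.2] [0.0, 0.0, 0.0] 0.0
75 [0.1, -8.9, -0.3] [0.0, 0.0, 0.0] 0.0
76.5 [0.1, -13.3, -0.3] [0.0, 0.0, 0.0] 0.0
78 [0.0, -17.8, -0.1] [0.0, 0.0, 0.0] 0.0
79.5 [-0.0, -22.2, 0.1] [0.0, 0.0, 0.0] 0.0
81 [-0.1, -26.7, 0.5] [0.0, 0.0, 0.0] 0.0
82 [-0.2, -29.6, 0.8] [0.0, 0.0, 0.0] 0.0
83 [-0.3, -32.5, 1.2] [0.0, 0.0, 0.0] 0.0
84 [-0.4, -35.5, 1.6] [0.0, 0.0, 0.0] 0.0
85 [-0.5, -38.4, 2.0] [0.0, 0.0, 0.0] 0.0
86 [-0.1, -2.9, 0.5] [0.0, 0.0, 0.0] 0.0
87 [-0.3, -5.8, 1.1] [0.0, 0.0, 0.0] 0.0
88 [-0.4, -8.7, 1.7] [0.0, 0.0, 0.0] 0.0
89 [-0.6, -11.6, 2.3] [0.0, 0.0, 0.0] 0.0
90 [-0.8, -14.5, 3.0] [0.0, 0.0, 0.0] 0.0
91 [-1.0, -17.4, 3.7] [0.0, 0.0, 0.0] 0.0
92 [-1.2, -20.2, 4.5] [0.0, 0.0, 0.0] 0.0
[ -32.87417965    1.54566936  135.98790376   63.08699024   67.1822217
 -122.34942955] [460.54570854 120.40884393  30.30740098]
```

jog_arm:
  rows:
    - [[0.3,-5.2,-1.1],[-0.035,0.024,0]]
    - [[0.6,-10.4,-2.1],[-0.07,0.048,-0.002]]
    - [[0.9,-15.7,-2.9],[-0.105,0.071,-0.004]]
    - [[1.1,-20.9,-3.5],[-0.14,0.095,-0.007]]
    - [[1.4,-26.2,-3.9],[-0.174,0.119,-0.01]]
    - [[1.7,-31.6,-4.2],[-0.209,0.142,-0.015]]
    - [[2.0,-36.9,-4.2],[-0.244,0.166,-0.02]]
    - [[2.3,-42.1,-4.2],[-0.278,0.189,-0.027]]
    - [[2.6,-47.0,-4.0],[-0.313,0.212,-0.034]]
    - [[2.8,-51.9,-3.7],[-0.347,0.236,-0.042]]

```text
time: 5.25
tool_pos: [515.0, 169.3, 121.8]
tcp_rot: [127.2, -8.3, 142.9]
ft_force: [-0.3, -0.5, -0.1]
finger_gap: 25.3
grip_force: 0.4
```

Run:
```python
from h import *
s=r.sense();print({k:np.round(s[k],2).tolist() for k in s if k!="joint_efforts"})
p,d=r.snapshot("scene");q,_=r.snapshot("top")
cv2.imwrite("pics/s5.png",np.hstack([cv2.resize(p[80:240,165:295],None,fx=3,fy=3),cv2.resize(q[150:310,140:270],None,fx=3,fy=3)]))
```

```text
{'time': 5.25, 'joint_pos': [-20.48, -10.89, 132.25, 61.07, 64.27, -100.76], 'qd': [-20.1, 21.27, -0.07, 22.14, 21.51, -42.76], 'tool_pos': [515.05, 169.3, 121.76], 'tcp_rot': [127.19, -8.33, 142.9], 'ft_force': [-0.25, -0.51, -0.14], 'wrist_torque': [-0.46, 0.29, 0.07], 'grip_force': 0.35, 'finger_gap': 25.32}
```

View pics/s5.png

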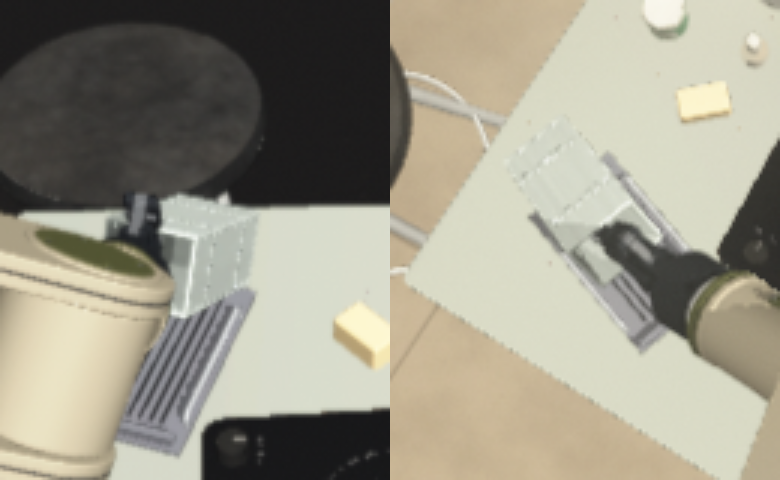

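The mould is held at about 50° of lean by the fingers in its mouth and looks aligned with the rest. I'll check that numerically before the landing.

```bash
cat > al.py <<'E'
from h import *
p,d=r.snapshot("top");W=cloud("top",d);g=p.mean(-1)
v,u=np.mgrid[:420,:560];m=(u>170)&(u<222)&(v>180)&(v<255)&(g>140)&(p.max(-1).astype(int)-p.min(-1)<45)
Q=W[m];Q=Q[np.isfinite(Q[:,0])]
U=np.array([-np.cos(np.radians(42)),-np.sin(np.radians(42))]);Y=np.array([-U[1],U[0]])
O=np.array([580,226.5]);X=(Q[:,:2]-O)@U;V=(Q[:,:2]-O)@Y;Z=Q[:,2]
import sys
zlo=float(sys.argv[1])
for a in range(-60,170,20):
    k=(X>a)&(X<a+20)&(Z>zlo)
    if k.sum()>5: print(a+10,k.sum(),"y",np.round(np.percentile(V[k],[3,97])),"z",np.round(np.median(Z[k])))
E
python3 al.py 35
```

```text
-50 88 y [-32.  42.] z 63.0
-30 134 y [-33.  43.] z 74.0
-10 141 y [-32.  44.] z 89.0
10 138 y [-32.  43.] z 103.0
30 154 y [-32.  45.] z 117.0
50 157 y [-32.  45.] z 131.0
70 205 y [-31.  44.] z 144.0
90 111 y [-31.  42.] z 150.0
110 44 y [-31.  -9.] z 93.0
130 18 y [-32.  24.] z 102.0
```

jog_arm:
  rows:
    - [[1.6,-4.8,-1.1],[-0.034,0.024,-0.009]]
    - [[3.0,-10.4,-2.9],[-0.034,0.024,-0.009]]
    - [[4.4,-16.1,-4.6],[-0.034,0.024,-0.009]]
    - [[5.8,-21.8,-6.0],[-0.034,0.024,-0.009]]
    - [[7.0,-27.6,-7.2],[-0.034,0.024,-0.009]]
    - [[8.3,-33.5,-8.3],[-0.034,0.024,-0.009]]
    - [[8.8,-36.4,-8.7],[-0.034,0.024,-0.009]]

```text
time: 6.1
tool_pos: [486.9, 153.6, 98.5]
tcp_rot: [125.1, -8.8, 144.2]
ft_force: [-0.7, -0.5, -1.3]
finger_gap: 24.9
grip_force: 0.4
```

```bash
python3 al.py 35; python3 -c "
from h import *
s=r.sense();print({k:np.round(s[k],2).tolist() for k in s if k!='joint_efforts'})"
```

```text
-50 34 y [-31.  39.] z 68.0
-30 142 y [-33.  44.] z 72.0
-10 153 y [-33.  43.] z 80.0
10 159 y [-34.  43.] z 89.0
30 164 y [-35.  43.] z 97.0
50 161 y [-36.  41.] z 104.0
70 166 y [-37.  41.] z 113.0
90 170 y [-37.  37.] z 122.0
110 146 y [-37.  23.] z 126.0
130 43 y [-38.   1.] z 67.0
{'time': 6.15, 'joint_pos': [-25.87, -9.17, 135.4, 62.54, 67.67, -108.82], 'qd': [0.5, 0.12, -0.5, 0.24, -0.02, 0.87], 'tool_pos': [486.79, 153.63, 98.25], 'tcp_rot': [125.13, -8.79, 144.2], 'ft_force': [-0.8, -0.33, -0.87], 'wrist_torque': [-0.4, 0.25, 0.05], 'grip_force': 0.38, 'finger_gap': 24.79}
```

jog_arm:
  rows:
    - [[0.5,-4.4,-0.6],[0,0,0]]
    - [[1,-8.8,-1.1],[0,0,0]]
    - [[1.5,-13.2,-1.4],[0,0,0]]
    - [[2,-17.7,-1.6],[0,0,0]]
    - [[2,-22.2,-1.8],[0,0,0]]
    - [[2,-26.6,-2.0],[0,0,0]]
    - [[2,-31.0,-2.1],[0,0,0]]
    - [[2,-35.4,-2.0],[0,0,0]]
    - [[2,-39.8,-1.8],[0,0,0]]
    - [[2,-42.5,-1.6],[0,0,0]]

```text
time: 7.15
tool_pos: [466.4, 136.9, 65.4]
tcp_rot: [125.1, -8.8, 144.2]
ft_force: [-0.4, -0.3, -0.8]
finger_gap: 25.0
grip_force: 0.4
```

```bash
python3 al.py 35
```

```text
-30 69 y [-31.  41.] z 76.0
-10 158 y [-32.  43.] z 78.0
10 165 y [-34.  42.] z 81.0
30 163 y [-35.  42.] z 83.0
50 169 y [-36.  41.] z 85.0
70 171 y [-36.  39.] z 88.0
90 157 y [-38.  33.] z 91.0
110 125 y [-39.  18.] z 94.0
130 93 y [-40.   3.] z 96.0
```

jog_arm:
  rows:
    - [[0,-2.9,0.4],[0,0,0]]
    - [[0,-5.8,0.9],[0,0,0]]
    - [[0,-8.7,1.3],[0,0,0]]
    - [[0,-11.6,1.8],[0,0,0]]
    - [[0,-14.5,2.4],[0,0,0]]
    - [[0,-17.4,3.0],[0,0,0]]
    - [[0,-20.3,3.6],[0,0,0]]
    - [[0,-23.0,4.2],[0,0,0]]
    - [[0,-25.0,4.5],[0,0,0]]
    - [[0,-25.0,4.5],[0,0,0]]

```text
time: 8.2
tool_pos: [457.5, 130.5, 42.9]
tcp_rot: [125.1, -8.8, 144.2]
ft_force: [0.7, 0.5, 0.3]
finger_gap: 25.2
grip_force: 0.0
```

```bash
python3 al.py 35
python3 - <<'E'
from h import *
p,d=r.snapshot("scene");q,_=r.snapshot("top")
cv2.imwrite("pics/s6.png",np.hstack([cv2.resize(p[80:240,165:295],None,fx=3,fy=3),cv2.resize(q[150:310,140:270],None,fx=3,fy=3)]))
E
```

```text
-10 158 y [-32.  43.] z 78.0
10 169 y [-34.  42.] z 78.0
30 168 y [-35.  42.] z 78.0
50 168 y [-35.  41.] z 78.0
70 171 y [-37.  40.] z 78.0
90 150 y [-38.  31.] z 78.0
110 123 y [-40.  16.] z 78.0
130 87 y [-41.  -0.] z 78.0
150 30 y [-41. -13.] z 77.0
```

View pics/s6.png

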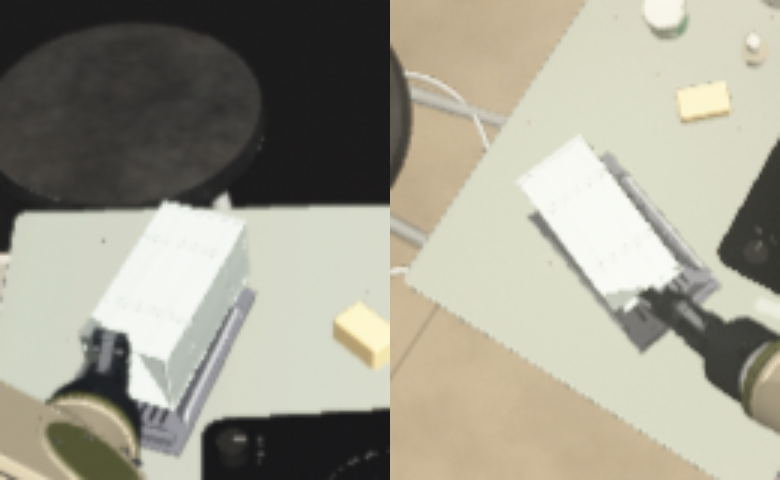

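The mould lies flat: its top face is level at z=78, and it sits between the rails. I'll retract the fingers along their own axis.

jog_arm:
  rows:
    - [[0,-2,-3],[0,0,0]]
    - [[0,-2,-8],[0,0,0]]
    - [[0,-2,-14],[0,0,0]]
    - [[0,-2,-20],[0,0,0]]
    - [[0,-2,-28],[0,0,0]]
    - [[0,-2,-36],[0,0,0]]
    - [[0,-2,-46],[0,0,0]]
    - [[0,-2,-56],[0,0,0]]
    - [[0,-2,-66],[0,0,0]]
    - [[0,-2,-66],[0,0,0]]

```text
time: 9.35
tool_pos: [430.2, 81.1, 79.8]
tcp_rot: [125.1, -8.6, 144.2]
ft_force: [0.1, -1.0, 0.2]
finger_gap: 24.7
grip_force: 0.0
```

jog_arm:
  rows:
    - [[0,0,-10],[0,0,0]]
    - [[0,0,-15],[0,0,0]]
    - [[0,0,-15],[0,0,0]]
    - [[0,0,-15],[0,0,0]]

```text
time: 9.75
tool_pos: [423.7, 71.6, 87.4]
tcp_rot: [125.1, -8.7, 144.2]
ft_force: [-0.4, 0.0, 1.5]
finger_gap: 25.3
grip_force: 0.0
```

```bash
python3 al.py 35
python3 - <<'E'
from h import *
s=r.sense();print({k:np.round(s[k],2).tolist() for k in s if k!='joint_efforts'})
p,d=r.snapshot("scene");q,_=r.snapshot("top")
cv2.imwrite("pics/s7.png",np.hstack([cv2.resize(p[80:240,165:295],None,fx=3,fy=3),cv2.resize(q[150:310,140:270],None,fx=3,fy=3)]))
E
```

```text
-30 6 y [-31.  -2.] z 75.0
-10 163 y [-32.  43.] z 78.0
10 163 y [-33.  42.] z 78.0
30 173 y [-35.  42.] z 78.0
50 170 y [-35.  40.] z 78.0
70 167 y [-36.  40.] z 78.0
90 151 y [-37.  31.] z 78.0
110 118 y [-40.  16.] z 78.0
130 90 y [-41.   0.] z 78.0
150 29 y [-41. -14.] z 77.0
{'time': 9.8, 'joint_pos': [-43.32, -11.25, 138.71, 54.56, 78.96, -117.53], 'qd': [0.26, 0.24, 0.04, 0.04, 0.03, 0.03], 'tool_pos': [423.64, 71.83, 87.32], 'tcp_rot': [125.1, -8.76, 144.22], 'ft_force': [-0.13, -0.34, 0.21], 'wrist_torque': [-0.36, 0.16, -0.03], 'grip_force': 0.0, 'finger_gap': 25.23}
```

View pics/s7.png

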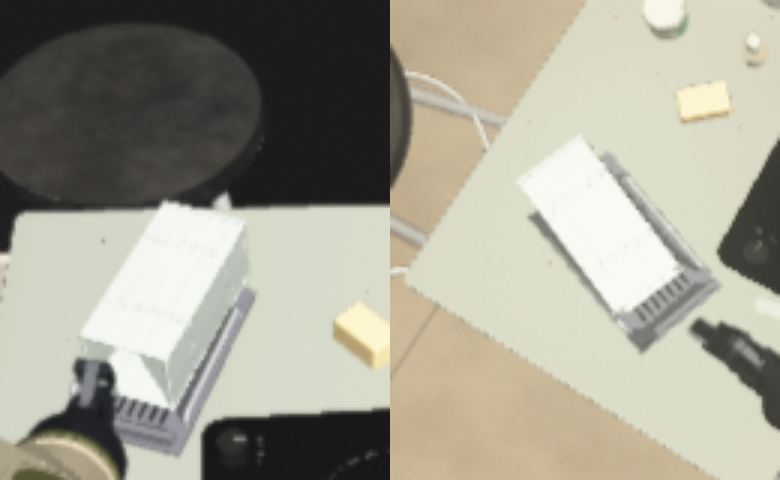

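The mould lies flat on the rest between the rails and the fingers are clear of it.

```bash
python3 -c "
from bench import r
print(r.hand_in())"
```

```text
the job is handed in; nothing more can be done
None
```

The mould was tipped gently over the stop edge and lies flat on the rest between the rails, mouth toward the lip, with the fingers clear; I handed it in at about 10 s, and no verdict was shown.

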